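Find the hidden release of the child-safe box and open it

TASK

Open the child-safe box of kitchen knives using the fingertips only: feel along the groove in its white deck for the flush release plate that is hidden somewhere in the groove's floor, and press it in until the lid springs up. Then take the fingers off the release and push the lid right back until it leans on its stop and stays open. Pinch and lift nothing, leave the box standing where it is and do not disturb the other things.

Things in the scene. Friction and masses are not known exactly. Their poses are not given: they have to be found in the camera images.
- safe_box: white plastic box for sharp kitchen tools, bamboo lid, 170 (x) by 280 (y) by 100 mm high, 1.4 to 2.1 kg, loose on four rubber feet. Origin: centre of its underside; z up, x from front to hinge side, y along its width. Its level top: the front (x -85 to -29.5 mm) is a fixed white deck with a finger groove, the rest is the lid, flush with it
- groove_mid (a point): middle of the floor of the groove in the deck (x -56.5, y 0, z 98.5 mm in the box's frame; same axes). The groove runs along y, 118 mm long, 35 wide, its floor 1.5 mm below the deck. The release is a plate of that floor, same white, 40 mm along y, as wide as the groove, 0.5 mm lower, its middle anywhere from y -38 to +38 mm; hairline seams at its ends. The rest is rigid
- release (a joint): how far the release plate is pressed in, m: 0 at rest, 0.006 at its stop, straight down. A spring returns it: about 1 N to start it, 4 N at the stop. At about 0.004 the catch lets go of the lid, which rises at once by itself. This number does not tell where along the groove the plate is
- hinge_mid (a point): middle of the lid's hinge line (x +82, y 0, z 100 mm in the box's frame), which runs along the box's y
- lid (a joint): angle of the lid, rad: 0 shut and flush, 1.57 upright, 1.85 leaning back on its stop. Lid: 110.5 mm from hinge to front edge, 279 wide, 5 thick, 75 g; a steel hook 18 mm wide stands 18 mm down from the middle of its front edge. Once freed, a spring lifts it to about 0.8 to 1.2 rad, where it stays; the stiff hinge keeps it where it is left; under 1 N at its edge moves it
- lid_edge (a point): middle of the lid's front edge, moves with the lid (shut: x -28.5, y 0, z 97.5 mm in the box's frame)
- steel_cup: small steel cup, 52 mm across, 72 high, standing in front of the box; a bystander; origin: centre of its underside
- garlic: garlic bulb, about 50 mm, in front of the box; a bystander; origin: centre of its underside
- carafe: steel carafe with black lid and handle, 273 mm high, at the back; a bystander; origin: centre of its underside
- spice_jar_a: spice jar with black cap, 41 mm across, 105 high, at the back; a bystander; origin: centre of its underside
- spice_jar_b: second such spice jar, at the back; a bystander; origin: centre of its underside
- salt_mill: small salt shaker, 44 mm across, 90 high, at the back; a bystander; origin: centre of its underside
- cork_bottle: herb bottle with a cork, 54 mm across, 108 high, at the back right; a bystander; origin: centre of its underside
- mug: dotted mug, 93 mm high, left of the box; a bystander; origin: centre of its underside

How it is judged:
By the outcome, as a careful person would: the job done as asked, in the order asked, and still so for the second after the job is handed in, with the robot touching nothing.
It also fails if it takes over 58 s, if anything falls off the work surface, if the arm or the gripper's body presses on something with over 40 N, if the wrist force passes 120 N, or if a joint passes its speed limit or range.

ROBOT

A 6-joint arm with a two-finger parallel gripper is mounted at the origin on a cart in front of the work surface, level with it; the furniture and walls round the work are solid. World frame = base frame: x ahead of the robot, y to its left, z up, the work surface at z = 0. Lengths are in m, angles in rad, forces in N, time in s.
With the tool pointing down it reaches from about 0.25 to 0.775 m from the base axis. Payload 4 kg.
Tool frame: the origin (TCP) lies at the centre of the arm's flange, where the gripper is bolted on; the fingertips stand 199 mm ahead of it and the grasp point (between the pads) lies 180 mm ahead of it (robot.tcp_to_tips is the distance from the TCP to the fingertips, in m); z points along the fingers, y is the line along which they close (so a half turn about z gives the same grasp; the last joint's range is limited). The gripper opens to 94 mm and grips with 3 to 60 N. Pads are 16 mm wide; open, the fingers measure 119 mm over their backs; the gripper's body (75 mm by 177 mm) begins 78 mm behind the grasp point.
Start: joints at [1.017, 0.087, 1.371, -0, 1.684, -0.103], TCP at [0.24, 0.495, 0.405] pointing down, gripper open.
Joint ranges: [-3.1, 3.1], [-0.76, 2.03], [0.27, 2.55], [-1.08, 4.22], [0.17, 2.65], [-2.57, 2.57]. Speed limits (rad/s): [2.79, 2.79, 3.14, 3.14, 3.14, 3.14].

INTERFACE

Orientations are given as [roll, pitch, yaw] about the fixed x, y, z axes, in that order (R = Rz(yaw) Ry(pitch) Rx(roll)).
In Python, from bench import telemetry, snapshot, ticket, robot gives the robot as it stands.
- The arm moves only by the tool apply_moves, never from a script. Its argument "moves" is a list that holds one entry, the list of rows, each a list of 5 numbers: the shift along the tool's x, y, z in units of 50 mm (1.0 is 50 mm), then the turn about the tool's z in units of 10 degrees (1.0 is 10 degrees), then the closure, from 0 (fully open) to 1 (shut). A call has 1 to 10 rows; each row is the pose to reach, as a shift and turn from the pose commanded when the call began, along the tool's axes at that moment; what a row does not reach only later rows make up. A row lasts 1/8 s, in which the tool goes at most 62.5 mm and 10.7 degrees, less where a joint would pass 70% of its speed; a pose out of reach is approached as far as the arm can. A call with a gripper value outside its range is refused whole. The fingers move at their own pace and stop on an object; the grip force is fixed at half the most. Time passes only in rows, so rows that repeat a pose let the fingers close. It gives the time, the measured TCP pose, the force, the opening and the grip force at its end, in the units of the state.
- telemetry.get_obs(): the state, without advancing time (a new reading comes with each control period).
- snapshot(name): name is "side" or "top" or "wrist"; returns a dict with "image" (480x640x3 uint8, red, green, blue), "fovy" (degrees; the focal length in pixels is half the picture's height over the tangent of half this angle, whatever the lens; pixels are square), "cx", "cy" (the principal point, pixels), "R" (3x3) and "t" (3): a world point X has camera coordinates R X + t. Camera axes: x right, y down, z forward; pixel columns grow to the right and rows downward; lengths in m; the calibration is good to about 2 mm. The wrist camera is an equidistant fisheye: a pixel r from the principal point sees the ray r / f radians off the axis. A picture is of the moment at which its call begins. There is no depth.
- ticket.close_job(): hands the job in; it is judged then, once.
The state is a dict: "time": time; "joint_positions": joint angles; "qvel": joint speeds; "joint_torque": joint torques, N m; "tool_pos": TCP position; "ee_rot": TCP orientation; "wrist_force": force on the tool from outside, world axes, zero at the start; "wrist_torque": the same for the moment, N m; "width": finger opening in m; "finger_force": force on a finger pad.
Only numpy, scipy, OpenCV 4.12 (cv2) and the standard library are available. Lean on these libraries where they do the work, as an engineer would, in place of code of your own. Each camera call takes 0.05 s, during which the arm holds its last target. There are 200 camera calls.

## Working session

There is one attempt and no reset: what is moved stays moved. The work goes in short steps, Python scripts to look and compute and a tool call to move; the robot and the scene stay as the last step left them, time stands still between calls to the robot, and variables do not carry over. Pictures are saved under pics/ and viewed, at most 10 in all, crops included, and the job is handed in when it is done.

Besides the shell and the picture viewer there is one more tool, called after "Call:" as name(argument=value, ...) on one line, values as JSON. apply_moves: Moves the arm, as the interface text tells. Its arguments: {"type":"object","properties":{"moves":{"type":"array","items":{"type":"array","items":{"type":"array","items":{"type":"number"}}}}},"required":["moves"]}

```bash
mkdir -p pics
python3 - <<'E'
from bench import telemetry, snapshot
import cv2,pickle
o=telemetry.get_obs(); print({k:o[k] for k in('time','tool_pos','ee_rot','wrist_force','width')})
d={}
for n in('top','side'):
    s=snapshot(n); d[n]=s; cv2.imwrite(f'pics/{n}0.png',s['image'][:,:,::-1]); print(n,s['fovy'],s['cx'],s['cy'],s['R'],s['t'])
pickle.dump(d,open('s0.pkl','wb'))
E
```

```text
{'time': 0.0, 'tool_pos': array([0.23957533, 0.49494907, 0.40351282]), 'ee_rot': array([-3.13938860e+00, -2.21528565e-04,  2.69080340e+00]), 'wrist_force': array([ 0.50227091, -0.3571544 ,  0.18691613]), 'width': 0.09421653745124098}
top 57.550575861179574 314.72830571862306 240.80564986497905 [[-0.0209218  -0.99976675  0.00536033]
 [-0.99499351  0.02029725 -0.09785671]
 [ 0.09772509 -0.00738083 -0.99518608]] [-0.08180365  0.55706537  1.00559635]
side 44.79850952872061 317.81178092699133 241.82056772733213 [[ 0.37841407 -0.92535991 -0.02262375]
 [-0.58016821 -0.21806601 -0.78476242]
 [ 0.72125421  0.31009072 -0.61938365]] [-0.30675273  0.36008529  0.69770091]
```

View pics/top0.png

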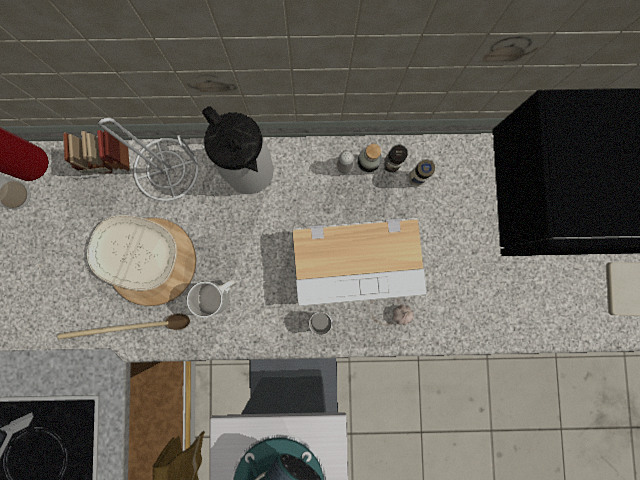

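View pics/side0.png

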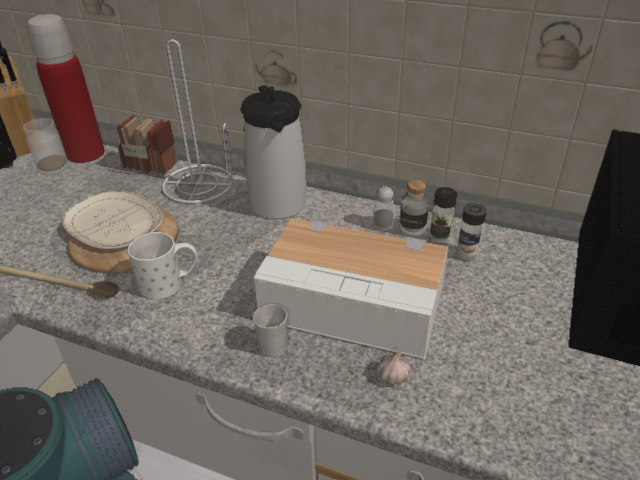

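The top view shows the box at about (360,262), with its deck below the lid and faint seams near columns 360 and 384 of row 287. The cup is at (320,323) and the garlic at (402,314). Next I'll zoom in on both views.

Run:
```python
import cv2,pickle,numpy as np
d=pickle.load(open('s0.pkl','rb'))
a=cv2.resize(d['top']['image'][210:310,285:435,::-1],None,fx=5,fy=5,interpolation=cv2.INTER_CUBIC)
cv2.imwrite('pics/topz.png',a)
a=cv2.resize(d['side']['image'][215:365,250:450,::-1],None,fx=4,fy=4,interpolation=cv2.INTER_CUBIC)
cv2.imwrite('pics/sidez.png',a)
```

```text
(no output)
```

View pics/topz.png

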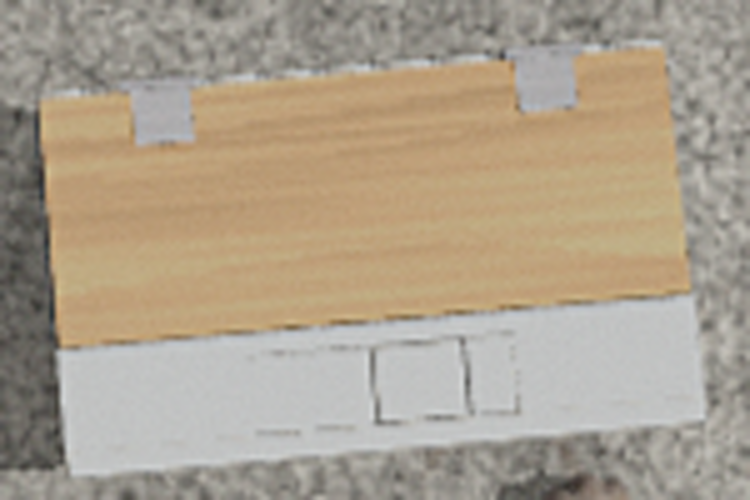

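View pics/sidez.png

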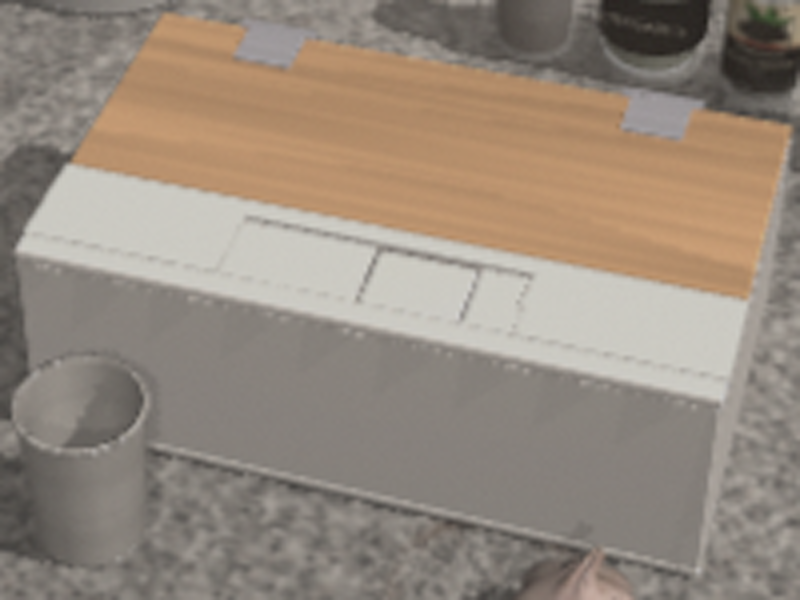

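The zoomed views show the deck corners and the groove. In the top zoom the groove spans x 250–518 and the plate seams are at about 375 and 467. I'll fit the box pose from these.

```bash
cat > h.py <<'E'
import numpy as np
def ray(s,p):
    f=240/np.tan(np.radians(s['fovy'])/2)
    v=s['R'].T@np.array([(p[0]-s['cx'])/f,(p[1]-s['cy'])/f,1]); return -s['R'].T@s['t'],v
def at_z(s,p,z):
    c,v=ray(s,p); return c+v*(z-c[2])/v[2]
E
python3 - <<'E'
import pickle,numpy as np
from h import *
from scipy.optimize import least_squares
d=pickle.load(open('s0.pkl','rb'))
T=lambda u,v:((u+.5)/5-.5+285,(v+.5)/5-.5+210)
S=lambda u,v:((u+.5)/4-.5+250,(v+.5)/4-.5+215)
B={'fl':(-.085,.14),'fr':(-.085,-.14),'ll':(-.029,.14),'lr':(-.029,-.14)}
P={'top':(T,dict(fl=(72,475),fr=(705,420),ll=(59,348),lr=(691,293)),[(374,385),(467,377),(518,375),(250,393)]),
'side':(S,dict(fl=(18,248),fr=(722,402),ll=(68,165),lr=(747,298)),[(369,275),(471,295),(526,302),(232,243)])}
tot=[]
for n,(F,c,pl) in P.items():
    W=np.array([at_z(d[n],F(*c[k]),.1)[:2] for k in c]); X=np.array([B[k] for k in c])
    g=lambda q:((X@np.array([[np.cos(q[2]),np.sin(q[2])],[-np.sin(q[2]),np.cos(q[2])]])+q[:2])-W).ravel()
    r=least_squares(g,[.5,-.1,0]);q=r.x;print(n,q,np.round(r.fun*1000,1))
    R=np.array([[np.cos(q[2]),-np.sin(q[2])],[np.sin(q[2]),np.cos(q[2])]])
    for p in pl: print('  seam box',np.round(R.T@(at_z(d[n],F(*p),.0985)[:2]-q[:2])*1000,1))
for nm,p,z in(('cup rim',(320,322),.072),('garlic',(402,314),.03)): print(nm,at_z(d['top'],p,z))
E
```

```text
top [ 0.50337243 -0.18778483  0.06558285] [-0.6  2.1 -0.2 -1.6  0.3  1.1  0.5 -1.6]
  seam box [-57.2   3.5]
  seam box [-57.3 -37.3]
  seam box [-58.4 -59.5]
  seam box [-56.   57.7]
side [ 0.50489557 -0.18971427  0.0653835 ] [-1.6  1.5  0.8 -0.9  1.3  0.9 -0.5 -1.5]
  seam box [-56.5   2.6]
  seam box [-55.9 -37.9]
  seam box [-53.6 -58.8]
  seam box [-54.5  59.5]
cup rim [ 0.36945104 -0.10088172  0.072     ]
garlic [ 0.38008773 -0.2923715   0.03      ]
```

Call:
apply_moves(moves=[[[-1,-1.1,0,-1,1],[-2,-2.2,0,-2,1],[-3,-3.3,0,-2.96,1],[-4,-4.4,0,-2.96,1],[-5,-5.5,0,-2.96,1],[-5.8,-6.4,0,-2.96,1],[-6.6,-7.2,0,-2.96,1],[-7.4,-8.1,0,-2.96,1],[-8.2,-9,0,-2.96,1],[-8.8,-9.6,0,-2.96,1]]])

```text
time: 1.35
tool_pos: [0.4166, -0.0998, 0.4045]
ee_rot: [3.141, 0.0, -3.076]
wrist_force: [0.5, 0.2, -0.2]
width: 0.0008
finger_force: 0.0
```

Call:
apply_moves(moves=[[[-0.2,-0.8,0.4,0,1],[-0.33,-1.64,0.8,0,1],[-0.33,-1.64,1,0,1],[-0.33,-1.64,1,0,1],[-0.33,-1.64,1,0,1]]])

```text
time: 1.98
tool_pos: [0.4386, -0.1775, 0.3554]
ee_rot: [-3.141, 0.001, -3.074]
wrist_force: [-0.6, 0.0, 0.5]
width: 0.0006
finger_force: 0.0
```

Call:
apply_moves(moves=[[[-0.08,-0.33,0.2,0,1],[-0.16,-0.66,0.5,0,1],[-0.16,-0.66,0.8,0,1],[-0.16,-0.66,0.8,0,1],[-0.16,-0.66,0.8,0,1]]])

```text
time: 2.6
tool_pos: [0.4488, -0.2107, 0.3145]
ee_rot: [3.141, -0.0, -3.076]
wrist_force: [0.3, 0.2, 1.2]
width: 0.001
finger_force: 0.0
```

Run:
```python
from bench import telemetry, snapshot
import cv2,pickle,numpy as np
o=telemetry.get_obs(); print({k:o[k] for k in('tool_pos','wrist_force','joint_positions')})
s=snapshot('side')
cv2.imwrite('pics/s1.png',cv2.resize(s['image'][165:365,250:500,::-1],None,fx=3,fy=3,interpolation=cv2.INTER_CUBIC))
```

```text
{'tool_pos': array([ 0.44875245, -0.2107007 ,  0.31450573]), 'wrist_force': array([0.27656416, 0.24114419, 1.15499466]), 'joint_positions': array([-5.53471448e-01,  2.48365439e-03,  1.63881539e+00,  2.62944427e-04,
        1.50075840e+00, -2.19024624e+00])}
```

View pics/s1.png

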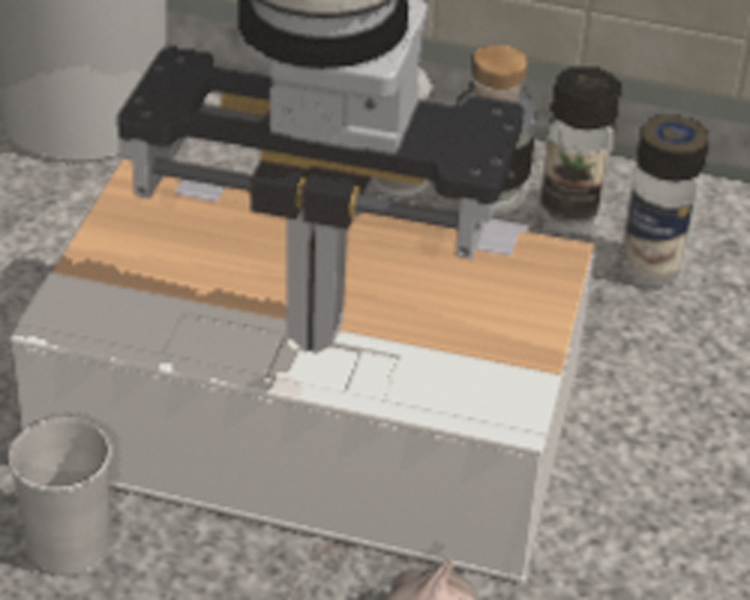

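The closed tips at (313,345) hang over the framed plate, about 17 mm above it. I'll lower them gently.

Call:
apply_moves(moves=[[[0,0,0.15,0,1],[0,0,0.3,0,1],[0,0,0.36,0,1],[0,0,0.38,0,1],[0,0,0.4,0,1],[0,0,0.4,0,1]]])

```text
time: 3.4
tool_pos: [0.4487, -0.2107, 0.2948]
ee_rot: [3.141, 0.0, -3.076]
wrist_force: [-1.1, 0.7, 1.5]
width: 0.0006
finger_force: 1.1
```

Call:
apply_moves(moves=[[[0,0,0.02,0,1],[0,0,0.04,0,1],[0,0,0.06,0,1],[0,0,0.06,0,1]]])

```text
time: 3.9
tool_pos: [0.4488, -0.2108, 0.2917]
ee_rot: [3.142, 0.0, -3.076]
wrist_force: [-0.7, 2.0, 3.5]
width: 0.0007
finger_force: 1.8
```

Run:
```python
from bench import telemetry, snapshot
import cv2,numpy as np
print(np.mean([telemetry.get_obs()['wrist_force'] for _ in range(5)],0))
s=snapshot('side')
cv2.imwrite('pics/s2.png',cv2.resize(s['image'][165:365,250:500,::-1],None,fx=3,fy=3))
```

```text
[-0.6846139   1.95677966  3.50232256]
```

View pics/s2.png

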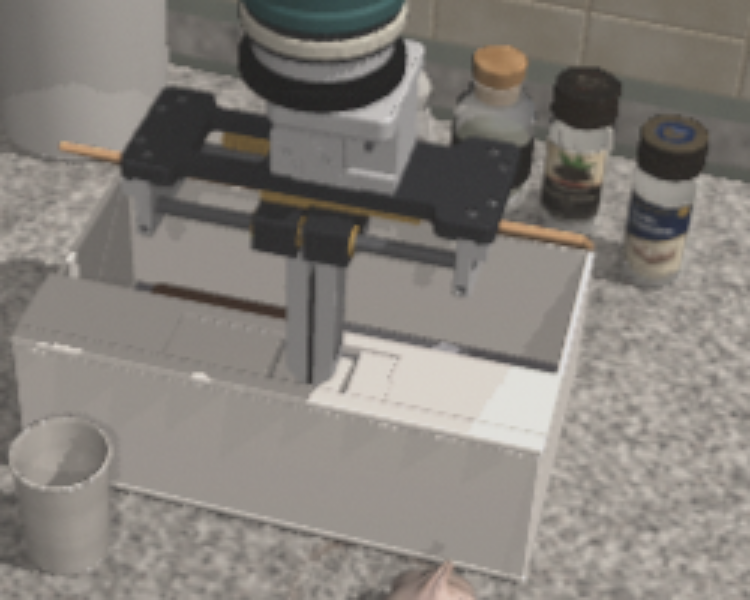

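The lid has sprung up: its bamboo edge is seen edge-on from (65,148) to (590,243), clear of the gripper. Next I'll lift off the plate, shift sideways clear of the hook, then push the lid back.

Call:
apply_moves(moves=[[[0,0,-0.2,0,1],[0,0,-0.6,0,1],[0,0,-1.0,0,1],[0,-0.2,-1.16,0,1],[0,-0.56,-1.16,0,1],[-0.2,-0.56,-1.16,0,1],[-0.4,-0.56,-1.16,0,1],[-0.6,-0.56,-1.16,0,1],[-0.7,-0.56,-1.16,0,1],[-0.7,-0.56,-1.16,0,1]]])

```text
time: 5.2
tool_pos: [0.486, -0.2361, 0.3495]
ee_rot: [3.141, -0.0, -3.075]
wrist_force: [-0.1, -0.7, -1.0]
width: 0.0005
finger_force: 0.0
```

Call:
apply_moves(moves=[[[-0.15,0,0,0,1],[-0.3,0,0,0,1],[-0.45,0,0,0,1],[-0.6,0,0,0,1],[-0.75,0,0,0,1],[-0.9,0,0,0,1],[-1.05,0,0,0,1],[-1.2,0,0,0,1],[-1.35,0,0,0,1],[-1.5,0,0,0,1]]])

```text
time: 6.45
tool_pos: [0.5609, -0.2315, 0.3497]
ee_rot: [3.142, 0.0, -3.076]
wrist_force: [-0.5, -0.4, 0.6]
width: 0.0002
finger_force: 0.1
```

Run:
```python
from bench import telemetry, snapshot
import cv2,numpy as np
o=telemetry.get_obs();print(o['wrist_force'],o['tool_pos'])
s=snapshot('side')
cv2.imwrite('pics/s3.png',cv2.resize(s['image'][105:365,220:540,::-1],None,fx=2,fy=2))
```

```text
[-0.54951611 -0.43493291  0.56378012] [ 0.56087961 -0.23152769  0.34965775]
```

View pics/s3.png

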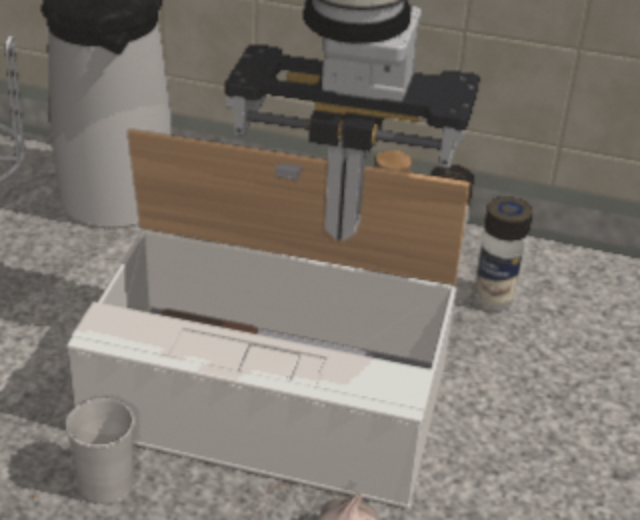

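The lid is nearly upright, with the fingers at (343,220) pushing right of the hook at (288,172). I'll continue slowly towards the stop.

Call:
apply_moves(moves=[[[-0.1,0,0,0,1],[-0.2,0,0,0,1],[-0.28,0,0,0,1],[-0.36,0,0,0,1],[-0.42,0,0,0,1],[-0.46,0,0,0,1],[-0.5,0,0,0,1],[-0.5,0,0,0,1]]])

```text
time: 7.5
tool_pos: [0.5854, -0.2299, 0.3496]
ee_rot: [3.141, 0.0, -3.076]
wrist_force: [0.0, 0.2, 0.6]
width: 0.0009
finger_force: 0.1
```

Call:
apply_moves(moves=[[[-0.04,0,0,0,1],[-0.08,0,0,0,1],[-0.1,0,0,0,1],[-0.1,0,0,0,1]]])

```text
time: 8.0
tool_pos: [0.5901, -0.2296, 0.3494]
ee_rot: [3.141, -0.001, -3.076]
wrist_force: [-2.7, -0.7, 0.0]
width: 0.0005
finger_force: 1.0
```

Call:
apply_moves(moves=[[[-0.02,0,0,0,1],[-0.03,0,0,0,1],[-0.03,0,0,0,1]]])

```text
time: 8.38
tool_pos: [0.591, -0.2296, 0.3493]
ee_rot: [3.141, -0.004, -3.076]
wrist_force: [-5.6, 0.1, 1.1]
width: 0.0006
finger_force: 2.9
```

The force jumped to 5.6 N, so the lid is on its stop. Now I'll back off and lift clear.

Call:
apply_moves(moves=[[[0.1,0,0,0,1],[0.4,0,0,0,1],[0.9,0,0,0,1],[1.6,0,-0.2,0,1],[2.4,0,-0.6,0,1],[3.2,0,-1,0,1],[3.6,0,-1.4,0,1],[3.6,0,-1.4,0,1],[3.6,0,-1.4,0,1],[3.6,0,-1.4,0,1]]])

```text
time: 9.62
tool_pos: [0.4127, -0.2412, 0.4182]
ee_rot: [3.14, -0.001, -3.075]
wrist_force: [-0.2, 0.4, -1.0]
width: 0.0005
finger_force: 0.0
```

Run:
```python
from bench import telemetry, snapshot
import cv2,numpy as np
o=telemetry.get_obs();print(o['wrist_force'],o['tool_pos'])
s=snapshot('side')
a=cv2.imread('pics/side0.png')
cv2.imwrite('pics/s4.png',np.hstack([cv2.resize(s['image'][105:405,220:500,::-1],None,fx=1.4,fy=1.4),cv2.resize(a[105:405,220:500],None,fx=1.4,fy=1.4)]))
```

```text
[-0.23651929  0.40887182 -1.02102932] [ 0.41274973 -0.24118035  0.41821906]
```

View pics/s4.png

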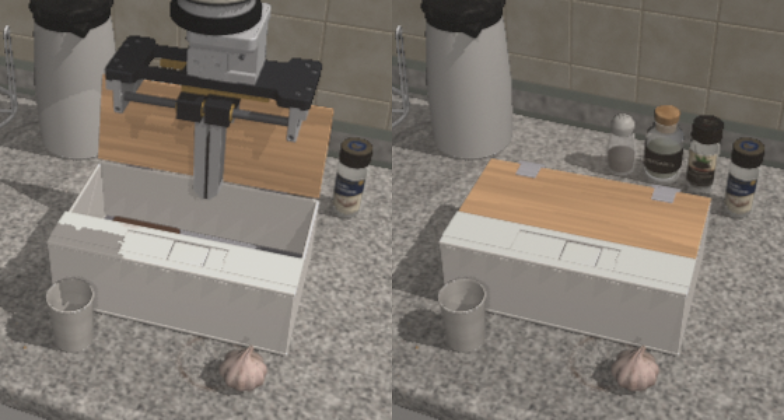

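Compared with the first picture, the box, cup and garlic haven't moved. The lid's right top corner is at (332,108) in this view, so I'll check its angle from that before handing in.

Run:
```python
import pickle,numpy as np
s=pickle.load(open('s0.pkl','rb'))['side'];f=240/np.tan(np.radians(s['fovy'])/2);c,n=np.cos(.0655),np.sin(.0655)
print('seen',332/1.4+220,108/1.4+105,100/1.4+220,80/1.4+105)
for t in(1.57,1.7,1.78,1.85):
    o=[]
    for y in(-.1395,.1395):
        x,z=.082-.1105*np.cos(t),.1+.1105*np.sin(t)
        p=s['R']@np.array([.5049+c*x-n*y,-.1897+n*x+c*y,z])+s['t'];o+=[s['cx']+f*p[0]/p[2],s['cy']+f*p[1]/p[2]]
    print(t,np.round(o,1))
```

```text
seen 457.14285714285717 182.14285714285717 291.42857142857144 162.14285714285714
1.57 [456.3 189.7 287.1 163.6]
1.7 [457.6 185.4 290.1 159.9]
1.78 [458.2 183.3 292.  158.1]
1.85 [458.7 181.8 293.6 156.9]
```

```bash
python3 -c "
from bench import ticket
print(ticket.close_job())"
```

```text
the job is handed in; nothing more can be done
None
```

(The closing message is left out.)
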